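# Clamp the sample tube and set the lens carriage to its click stop

### The arm

A 6-joint arm with a two-finger parallel gripper is mounted at the origin on the work surface. World frame = base frame: x ahead of the robot, y to its left, z up, the work surface at z = 0. Lengths are in m, angles in degrees, forces in N, time in s.
With the tool pointing down it reaches from about 0.35 to 0.85 m from the base axis. Payload 8.1 kg.
Tool frame: the origin (TCP) lies on the centre line of the jaws, within the pads' length; the fingertips stand 17 mm ahead of it and the grasp point (between the pads) lies 2 mm behind it; z points along the fingers, y is the direction in which the jaws open and shut (so a half turn about z gives the same grasp; the last joint's range is limited). The gripper opens to 85 mm and grips with 20 to 120 N. Pads are 22 mm wide; open, the fingers measure 114 mm over their backs; the gripper's body (76 mm by 85 mm) begins 54 mm behind the grasp point. The pads swing forward as they close: fully open they stand 13 mm farther back than shut.
Start: joints at [71.368, 7.471, 85.268, -0, 87.261, -4.893], TCP at [0.142, 0.583, 0.212] pointing down, gripper open.
Joint ranges: [-169.43, 169.43], [-51.17, 129.36], [1.28, 143.12], [-76.62, 256.62], [0, 156.53], [-152.29, 152.29]. Speed limits (degrees/s): [136.94, 136.94, 159.86, 180, 180, 180].

### API

Orientations are given as [roll, pitch, yaw] about the fixed x, y, z axes, in that order (R = Rz(yaw) Ry(pitch) Rx(roll)).
In Python, from plant import r, camera, camera_params gives the robot as it stands.
- The arm moves only by the shell command python3 -m jog 'ROWS' [FORCE]. ROWS is text: rows parted by semicolons, each of 5 numbers parted by spaces: the finger opening in mm, from 0 to 85.4, then the shift along the tool's x, y, z in mm, then the turn about the tool's z in degrees. In form: fingers x y z turn; .... A call has 1 to 20 rows; each row is the pose to reach, as a shift and turn from the pose measured when the call began, along the tool's axes at that moment; what a row does not reach only later rows make up. A row lasts 1/12 s, in which the tool goes at most 41.7 mm and 7.16 degrees, less where a joint would pass 70% of its speed; a pose out of reach is approached as far as the arm can. A call with a gripper value outside its range is refused whole. The fingers move at their own pace and stop on an object; FORCE is the grip in N (left out, the last holds). Time passes only in rows, so rows that repeat a pose let the fingers close. It gives the time, the measured TCP pose, the force and the opening at its end, in the units of the state.
- r.read_state(): the state, without advancing time (a new reading comes with each control period).
- camera(name): name is "scene" or "top" or "wrist"; returns the picture (420x560x3 uint8, red, green, blue); there is no depth.
- camera_params(name): a dict with "intrinsics" (3x3 intrinsics, pixels), "view" (4x4, takes a point from world to camera coordinates). Camera axes: x right, y up, looking along -z (the intrinsics and any distortion apply to the point x, -y, -z); pixel columns grow to the right and rows downward; lengths in m; the calibration is good to about 2 mm. A picture is of the moment at which its call begins: read the wrist's pose just before it. camera_params takes no time and is no camera call; for the wrist camera it gives the pose at the moment of the call.
- r.finish_job(): hands the job in, once; it reports no verdict.
The state is a dict: "clock": time; "joints": joint angles; "dq": joint speeds; "effort": joint torques, N m; "tcp_pos": TCP position; "tcp_rot": TCP orientation; "force": force on the tool from outside, world axes, zero at the start; "moment": the same for the moment, N m; "finger_gap": finger opening in m.
Only numpy, scipy, OpenCV 4.12 (cv2) and the standard library are available. Lean on these libraries where they do the work, as an engineer would, in place of code of your own. Each camera call takes 0.05 s, during which the arm holds its last target. There are 200 camera calls.

### The job

On the small optical bench, first turn the red-handled crank clockwise until the sprung jaw presses firmly on the sample tube, and let go of the crank. Then take the blue grip of the lens carriage and slide the carriage along its rail towards the tube until you feel the ball click into the notch at the orange preset stop (red line level with white line); finish while still holding the blue grip with the carriage resting in that notch. Do not shift the orange stop, and leave everything else on the table where it is.

Things in the scene. Friction and masses are not known exactly. Their poses are not given: they have to be found in the camera images.
- bench: fixed grey bench plate 220 x 400 x 12 mm; origin: centre of its underside, on the table; its x points to its rear (away from the robot), y along the rail towards the clamp. Bench (x, y) below are mm in this frame. Blue gearbox under the crank, 50 x 50, top 72 mm up. Lamp housing (y 168 to 196) and detector (y -198 to -176) stand at the ends, x 15 to 65, 102 mm high
- crank_axis (a point): point on the crank's vertical axis, at bench (-65, 120), at the gripping height 115 mm above the table
- crank_grip (a point): middle of the crank's red upright handle, a freely spinning round sleeve 16 mm in diameter and 46 mm tall (from 90 to 136 mm above the table; this point at 115), 35 mm from the crank axis. Below it lies a flat steel crank arm (top at 88 mm)
- crank (a joint): crank angle (rad), grows clockwise seen from above. At angle a the handle is 35 mm x (-cos a, +sin a) in bench x, y from the axis. Starts at 0.3 to 2.2. Jaw moves 2 mm per rad, meets the tube at about 5.0, then presses through a spring (about 10 N per rad); firm from 5.7, hard stop at 6.4. Turning takes about 2.5 to 4 N at the handle; friction keeps it where it is left
- jaw_face (a point): middle of the black sprung jaw pad's face (30 mm wide, 20 mm high), 65 mm above the table; it moves in the bench's +x towards the tube
- jaw: the sprung jaw pad itself, origin at the middle of its face
- tube: sample tube, 16 mm diameter, 100 mm long plus a blue cap 19 mm wide and 13 mm high, standing in the clamp's black socket at bench (40, 120); origin at the centre of its bottom, 17 mm above the table; cap top at 130 mm. A fixed steel jaw stands behind it (+x). It stays there
- carriage: lens carriage, slides only along bench y (115 mm of travel, 1.5 to 2 N); origin at bench x = 50, 30 mm up. Its black ring lens (44 mm, top 95 mm up) is 68 mm behind the blue grip. It starts near the -y end; move it +y. From 13 mm before the notch the push rises to 6 to 10 N, then drops as the ball pulls the carriage in; the notch holds it with about 6 N either way; past it, it can run on
- slide_grip (a point): point in the carriage's upright blue grip block, on its centre line, 75 mm above the table; the block is 24 mm (bench x) by 18 mm (bench y), and reaches from 43 to 88 mm above the table; at bench x = -30; best pinched from above across its 18 mm, along bench y. Free space on both y sides, at least 25 mm
- slide_mark (a point): end of the red line on the carriage's rear edge, 43 mm above the table, at the same bench y as the grip's centre
- stop_mark (a point): end of the white line on top of the orange preset stop (22 x 26 x 32 mm) behind the rail, 43 mm above the table. The stop is clamped 25 to 85 mm ahead of the carriage's start in bench y, different each time. The carriage is in the notch when slide_mark has the same bench y as stop_mark (they lie 12 mm apart in bench x)
- rack: bystander: green tube rack 110 x 220 mm with short tubes, 110 mm high
- dropper: bystander: white dropper bottle, 32 mm diameter, 85 mm high, beside the clamp end of the bench
- reagent: bystander: white bottle with yellow label, 60 mm diameter, 130 mm high
- cap_tray: bystander: low grey tray 80 x 100 x 20 mm beside the rail end of the bench
- beaker: bystander: glass beaker, 72 mm diameter, 90 mm high
- timer: bystander: white timer 70 x 70 x 22 mm

How it is judged:
By the outcome, as a careful person would: the job done as asked, in the order asked, and still so for the second after the job is handed in, while the arm keeps its last pose, push and grip.
It also fails if it takes over 59 s, if anything falls off the work surface, if the arm or the gripper's body presses on something with over 40 N, if the wrist force passes 120 N, or if a joint passes its speed limit or range.

## Working session

There is one attempt and no reset: what is moved stays moved. The work goes in short steps, Python scripts to look and compute and a shell command to move; the robot and the scene stay as the last step left them, time stands still between calls to the robot, and variables do not carry over. Pictures are saved under pics/ and viewed, about 8 in all and at most 12, crops included, and the job is handed in when it is done.

```bash
ls; mkdir -p pics; python3 - <<'E'
from plant import r,camera,camera_params
import cv2,numpy as np
for n in("scene","top"):
    cv2.imwrite(f"pics/{n}0.png",camera(n)[:,:,::-1]); p=camera_params(n); print(n,p["intrinsics"],p["view"],[k for k in p])
print(r.read_state())
E
```

```text
pics
scene [[381.73158073   0.         284.5314717 ]
 [  0.         381.73158073 211.35739997]
 [  0.           0.           1.        ]] [[-0.72511657  0.68855909  0.00960977  0.41649991]
 [-0.52333676 -0.56008492  0.64220209  0.23230413]
 [ 0.44757637  0.46064223  0.76647513 -1.35010405]
 [ 0.          0.          0.          1.        ]] ['intrinsics', 'view']
top [[446.28740834   0.         278.14504716]
 [  0.         446.28740834 207.96752909]
 [  0.           0.           1.        ]] [[ 0.02529499 -0.99961274 -0.01159889 -0.01047484]
 [ 0.98713523  0.02314355  0.15820374 -0.55025357]
 [-0.15787403 -0.01545144  0.98733836 -1.24476801]
 [ 0.          0.          0.          1.        ]] ['intrinsics', 'view']
{'clock': 0.1, 'joints': array([ 7.13666856e+01,  7.51297104e+00,  8.53237015e+01, -1.51842608e-03,
        8.72629602e+01, -4.89482434e+00]), 'dq': array([-0.00294468, -0.05499154, -0.13205703, -0.03337177, -0.0377348 ,
        0.01936923]), 'effort': array([ 1.40347416e-03, -5.70953536e+01, -5.01939690e+01, -1.32563032e-04,
        8.20616609e-03,  1.59380426e-05]), 'tcp_pos': array([0.14232585, 0.58231404, 0.2109202 ]), 'tcp_rot': array([-1.79900601e+02, -6.99031417e-03,  1.66261578e+02]), 'force': array([-0.2358707 ,  0.09624138,  1.06149924]), 'moment': array([ 0.01909552, -0.04218836,  0.02838465]), 'finger_gap': 0.08538643123976576}
```

View pics/top0.png

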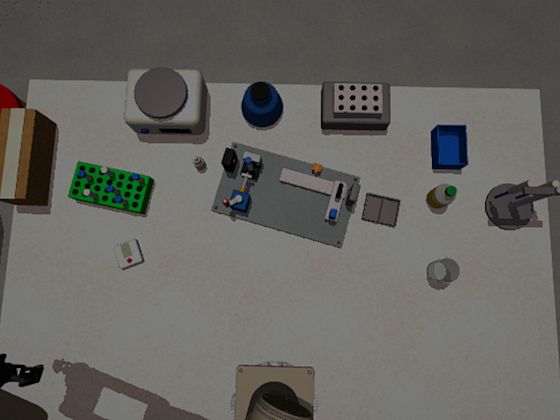

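View pics/scene0.png

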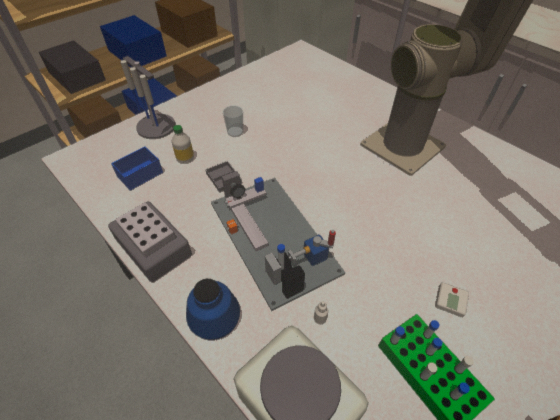

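The top view shows the bench with corners near (235,143), (359,178), (342,246) and (212,210). The crank's red handle is near (227,203), the blue grip near (333,213) and the orange stop near (317,168). In the scene view these are at (332,238), (259,184) and (233,226).

```bash
cat > h.py <<'E'
import cv2,numpy as np
from plant import r,camera,camera_params
def ray(p,uv):
    K,V=np.array(p["intrinsics"]),np.array(p["view"]); d=np.linalg.solve(K,[uv[0],uv[1],1]); d=V[:3,:3].T@(d*[1,-1,-1])
    return -V[:3,:3].T@V[:3,3],d/np.linalg.norm(d)
def plane(p,uv,z):
    o,d=ray(p,uv); return o+d*(z-o[2])/d[2]
def proj(p,X):
    K,V=np.array(p["intrinsics"]),np.array(p["view"]); c=V[:3,:3]@X+V[:3,3]; q=K@(c*[1,-1,-1]); return q[:2]/q[2]
def tri(p,a,q,b):
    o1,d1=ray(p,a);o2,d2=ray(q,b); s=np.linalg.lstsq(np.c_[d1,-d2],o2-o1,rcond=None)[0]
    x,y=o1+s[0]*d1,o2+s[1]*d2; return (x+y)/2,np.linalg.norm(x-y)
def blobs(im,lo,hi,roi,mn=8):
    x0,y0,x1,y1=roi; m=cv2.inRange(cv2.cvtColor(im,cv2.COLOR_RGB2HSV),lo,hi); k=np.zeros_like(m);k[y0:y1,x0:x1]=m[y0:y1,x0:x1]
    n,_,s,c=cv2.connectedComponentsWithStats(k); return [(c[i].round(1).tolist(),s[i].tolist()) for i in range(1,n) if s[i,4]>=mn]
E
python3 - <<'E'
from h import *
P={n:camera_params(n) for n in("top","scene")}; I={n:cv2.imread(f"pics/{n}0.png")[:,:,::-1].copy() for n in P}
R={"top":(205,135,365,250),"scene":(200,160,350,310)}
for n in P:
    for c,lo,hi in(("red",(0,120,60),(7,255,255)),("red2",(172,120,60),(180,255,255)),("orange",(8,130,90),(20,255,255)),("blue",(100,130,50),(125,255,255))):
        print(n,c,blobs(I[n],lo,hi,R[n]))
    hsv=cv2.cvtColor(I[n],cv2.COLOR_RGB2HSV)
    print(hsv[220,280] if n=="top" else hsv[230,280])
p=P["top"]
C=np.array([plane(p,c,.012) for c in((235,143),(359,178),(342,246),(212,210))]);print(C.round(3),[np.linalg.norm(C[i]-C[i-1]).round(3) for i in range(4)])
a=cv2.resize(I["top"][130:260,200:370],None,fx=4.6,fy=4.6,interpolation=cv2.INTER_CUBIC);cv2.imwrite("pics/topc.png",np.clip(a[:,:,::-1]*1.6,0,255))
E
```

```text
top red [([226.1, 201.0], [225, 198, 3, 6, 8])]
top red2 []
top orange [([316.9, 166.9], [313, 163, 9, 9, 49]), ([241.7, 189.2], [240, 187, 5, 5, 14])]
top blue [([247.6, 159.8], [244, 157, 8, 7, 37]), ([240.6, 199.3], [230, 190, 20, 20, 175]), ([332.8, 212.9], [329, 209, 8, 9, 50])]
[60  6 83]
scene red [([331.2, 237.7], [329, 231, 6, 14, 50])]
scene red2 []
scene orange [([231.9, 225.7], [227, 219, 10, 14, 98]), ([307.0, 249.1], [305, 246, 5, 7, 24])]
scene blue [([258.4, 180.0], [255, 178, 8, 5, 28]), ([313.3, 246.6], [305, 239, 19, 15, 84]), ([280.8, 247.1], [278, 244, 7, 7, 40]), ([223.1, 302.4], [208, 289, 23, 21, 153]), ([207.2, 302.6], [201, 300, 14, 5, 16])]
[ 43  17 106]
[[ 0.752  0.139  0.012]
 [ 0.652 -0.236  0.012]
 [ 0.448 -0.185  0.012]
 [ 0.545  0.199  0.012]] [np.float64(0.216), np.float64(0.388), np.float64(0.21), np.float64(0.397)][ WARN:0@0.967] global loadsave.cpp:1063 imwrite_ Unsupported depth image for selected encoder is fallbacked to CV_8U.
```

View pics/topc.png

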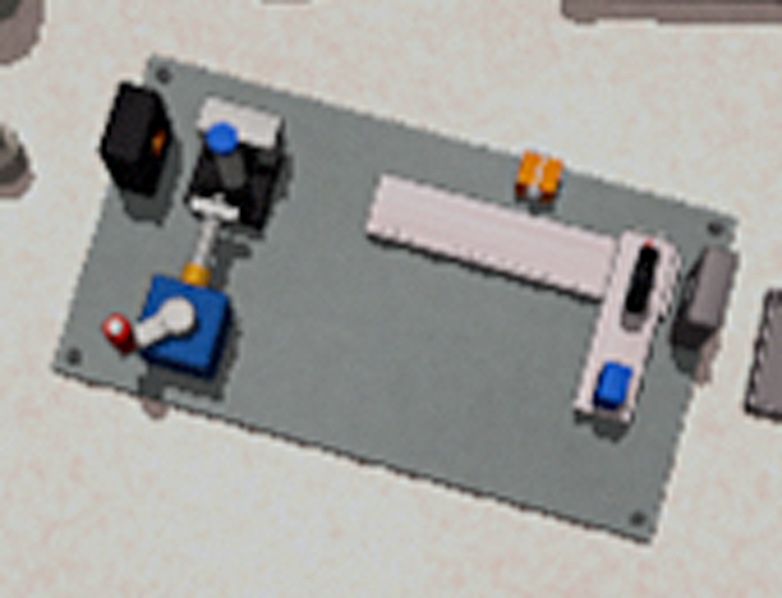

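The crop shows the plate corners at crop pixels (150,56), (738,217), (652,542) and (53,370). The white line is near (540,177), the red line end near (650,243), the blue grip at (612,385) and the handle top at (117,328).

```bash
cat >> h.py <<'E'
def load(): 
    b=np.load("bench.npz"); return b["o"],b["yaw"]
def w2b(X):
    o,a=load(); c,s=np.cos(a),np.sin(a); d=np.array(X)-o; return np.array([c*d[0]+s*d[1],-s*d[0]+c*d[1],d[2]])*1000
def b2w(B):
    o,a=load(); c,s=np.cos(a),np.sin(a); B=np.array(B)/1000; return o+np.array([c*B[0]-s*B[1],s*B[0]+c*B[1],B[2]])
E
python3 - <<'E'
from h import *
P={n:camera_params(n) for n in("top","scene")};p=P["top"];q=P["scene"]
f=lambda u,v:(200+(u+.5)/4.6-.5,130+(v+.5)/4.6-.5)
C=np.array([plane(p,f(*c),.012) for c in((150,56),(738,217),(652,542),(53,370))])
M=np.array([[110,200],[110,-200],[-110,-200],[-110,200]])/1000
A=C[:,:2]-C[:,:2].mean(0); yaw=np.arctan2((M[:,0]*A[:,1]-M[:,1]*A[:,0]).sum(),(M*A).sum())
o=np.r_[C[:,:2].mean(0),0]; np.savez("bench.npz",o=o,yaw=yaw)
print("bench",o.round(4),np.degrees(yaw),[np.round(w2b(c),1).tolist() for c in C])
for n,a,b in(("grip",(332.8,212.9),(258.4,181)),("cap",(247.6,159.8),(280.8,247.1)),("handle",(225.5,200.8),(331.2,237.7)),("orange",(316.9,166.9),(231.9,225.7))):
    X,e=tri(p,a,q,b); print(n,X.round(4),w2b(X).round(1),"miss",round(e*1000,1))
print("handle top@136",w2b(plane(p,f(117,328),.136)).round(1))
print("grip top@88",w2b(plane(p,f(613,380),.088)).round(1))
print("cap top@130",w2b(plane(p,f(221,136),.130)).round(1))
print("white",w2b(plane(p,f(540,177),.043)).round(1),"red",w2b(plane(p,f(650,243),.043)).round(1))
X=b2w([-65,120,115]);print("axis w",X.round(4),"grip w",b2w([-30,w2b(plane(p,f(613,380),.088))[1],75]).round(4))
E
```

```text
bench [ 0.5997 -0.0181  0.    ] -14.573166619113632 [[109.0, 200.0, 12.0], [109.4, -199.4, 12.0], [-109.7, -199.5, 12.0], [-108.7, 198.9, 12.0]]
grip [ 0.5351 -0.1518  0.0801] [ -28.9 -145.6   80.1] miss 2.8
cap [0.6699 0.0878 0.1274] [ 41.2 120.2 127.4] miss 2.8
handle [0.5552 0.1461 0.1165] [-84.4 147.7 116.5] miss 0.2
orange [ 0.677  -0.1077  0.0335] [ 97.3 -67.3  33.5] miss 1.1
handle top@136 [-87.7 145.5 136. ]
grip top@88 [ -29.5 -144.    88. ]
cap top@130 [ 41.2 121.  130. ]
white [ 91.9 -68.7  43. ] red [  69.5 -146.9   43. ]
axis w [0.567  0.1143 0.115 ] grip w [ 0.5344 -0.15    0.075 ]
```

```bash
cat >> h.py <<'E'
from scipy.spatial.transform import Rotation as Ro
def to(B):
    "tool-frame shift (mm) and turn to bring the TCP to bench point B, tool x=-bench x"
    s=r.read_state(); R=Ro.from_euler("xyz",s["tcp_rot"],degrees=True); d=R.inv().apply(b2w(B)-s["tcp_pos"])*1000
    t=s["tcp_rot"][2]-(180+np.degrees(load()[1])); return d.round(1),round((t+180)%360-180,2)
def st():
    s=r.read_state(); print("t",round(s["clock"],2),"tcp bench",w2b(s["tcp_pos"]).round(1),"rot",s["tcp_rot"].round(1),"F",s["force"].round(1),"gap",round(s["finger_gap"]*1000,1))
E
python3 -c "
from h import *
print(to([-86,147,190]))"
```

```text
(array([-503.1, -326.4,   21.4]), np.float64(0.83))
```

```bash
python3 -m jog '60 -503 -326 10 0.8;60 -503 -326 10 0.8;60 -503 -326 10 0.8;60 -503 -326 10 0.8;60 -503 -326 10 0.8;60 -503 -326 10 0.8;60 -503 -326 10 0.8;60 -503 -326 10 0.8;60 -503 -326 10 0.8;60 -503 -326 10 0.8;60 -503 -326 10 0.8;60 -503 -326 10 0.8;60 -503 -326 10 0.8;60 -503 -326 10 0.8;60 -503 -326 15 0.8;60 -503 -326 20 0.8;60 -503 -326 20 0.8;60 -503 -326 20 0.8;60 -503 -326 20 0.8;60 -503 -326 20 0.8' 30
python3 - <<'E'
from h import *
st();p=camera_params("wrist");im=camera("wrist");cv2.imwrite("pics/w1.png",im[:,:,::-1])
for z in (.136,.115):print("expected handle px",proj(p,b2w([-86.8,147.4,z*1000])),"axis",proj(p,b2w([-65,120,88])))
print(blobs(im,(0,110,50),(7,255,255),(0,0,560,420),30)); print(to([-86.8,147.4,190]))
E
```

```text
clock: 1.77
tcp_pos: [0.5529, 0.1475, 0.1918]
tcp_rot: [-179.9, 0.0, 165.6]
force: [0.3, 0.0, 0.9]
finger_gap: 0.0599
t 1.77 tcp bench [-87.  148.5 191.8] rot [-179.9    0.   165.6] F [0.3 0.  0.9] gap 59.9
expected handle px [279.97780551 213.88426607] axis [250.86779467 219.36937856]
expected handle px [280.12240075 205.69121282] axis [250.86779467 219.36937856]
[([278.7, 207.2], [269, 193, 20, 33, 334])]
(array([-0. , -1. ,  1.9]), np.float64(0.14))
```

View pics/w1.png

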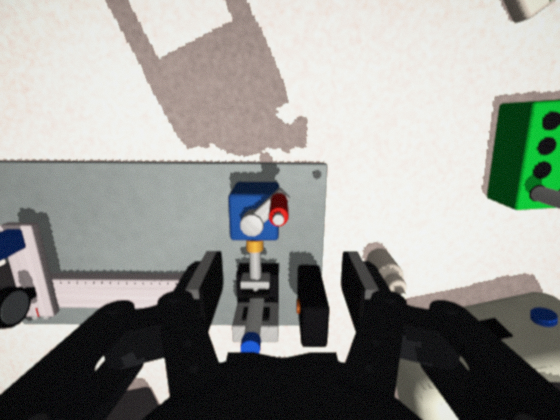

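The wrist view shows the handle's top at about (278,213), where I predicted (280,214), so the crank angle is about 0.9. The axis cap is at (252,222). I descend and grip.

```bash
python3 -m jog '60 0 -2 30 0;60 0 -2 60 0;50 0 -2 77 0;50 0 -2 77 0;15 0 -2 77 0;10 0 -2 77 0;10 0 -2 77 0;10 0 -2 77 0;10 0 -2 77 0;10 0 -2 77 0' 30
python3 - <<'E'
from h import *
st()
a0=0.9
s=r.read_state();b=w2b(s["tcp_pos"]);a=np.arctan2(b[1]-120,-(b[0]+65));print("angle",a,np.hypot(b[1]-120,b[0]+65))
E
```

```text
clock: 2.65
tcp_pos: [0.5538, 0.1455, 0.1168]
tcp_rot: [180.0, 0.2, 165.6]
force: [-0.3, -0.2, 7.5]
finger_gap: 0.0102
t 2.65 tcp bench [-85.6 146.9 116.8] rot [180.    0.2 165.6] F [-0.3 -0.2  7.5] gap 10.2
angle 0.9158258148590058 33.871066794798
```

```bash
python3 - <<'E'
from h import *
p=camera_params("wrist");im=camera("wrist");cv2.imwrite("pics/w2.png",im[:,:,::-1]);st()
print(proj(p,b2w([-85.6,146.9,117])),blobs(im,(0,110,50),(7,255,255),(0,0,560,420),30))
s=camera("scene");cv2.imwrite("pics/s2.png",cv2.resize(s[150:330,200:400],None,fx=3,fy=3)[:,:,::-1])
E
```

```text
t 2.7 tcp bench [-85.6 146.9 116.8] rot [180.    0.2 165.6] F [-0.9 -0.1  5.8] gap 10.3
[281.37510695 244.60504997] [([281.0, 241.2], [268, 220, 25, 51, 683])]
```

View pics/w2.png

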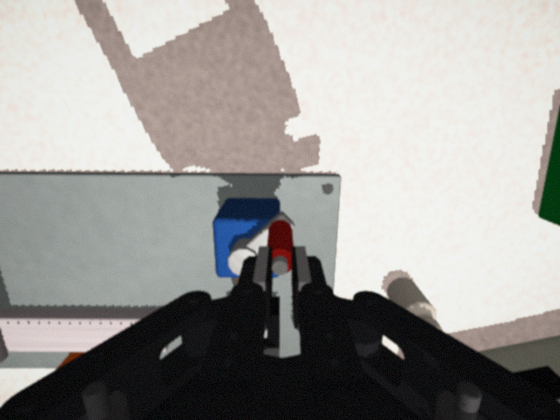

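The wrist view shows the red sleeve (column 281, rows 220–270) between the pads, but the gap reads 10 mm instead of 16 mm. I test it by commanding a full close.

```bash
python3 -m jog '2 0 0 -2 0;2 0 0 -2 0;2 0 0 -2 0' 30; python3 -c "
from h import *
st()"
```

```text
clock: 3.0
tcp_pos: [0.5532, 0.1446, 0.1174]
tcp_rot: [-179.9, 0.1, 165.5]
force: [3.6, -3.6, -11.1]
finger_gap: 0.0046
t 3.0 tcp bench [-86.  145.8 117.4] rot [-1.799e+02  1.000e-01  1.655e+02] F [  3.6  -3.6 -11.1] gap 4.6
```

View pics/s2.png

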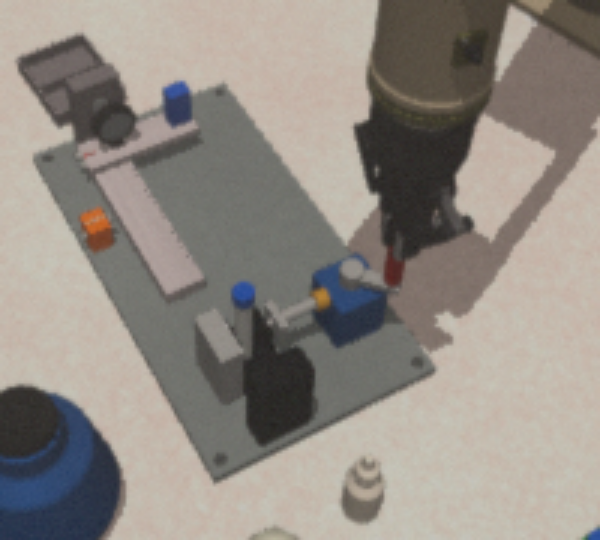

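```bash
python3 - <<'E'
from h import *
p=camera_params("wrist");im=camera("wrist");cv2.imwrite("pics/w3.png",cv2.resize(im[190:330,200:360],None,fx=4,fy=4,interpolation=cv2.INTER_CUBIC)[:,:,::-1]);st()
print(blobs(im,(0,110,50),(7,255,255),(0,0,560,420),30))
b=w2b(r.read_state()["tcp_pos"])
for dx in(-11,11):
  for z in (100,117,135):print(dx,z,((proj(p,b2w([b[0]+dx,b[1],z]))-[200,190])*4).round())
E
```

```text
t 3.05 tcp bench [-86.  145.8 117.4] rot [-1.799e+02  1.000e-01  1.655e+02] F [ 3.8 -4.3 -9.9] gap 4.4
[([281.5, 236.8], [270, 220, 24, 37, 536])]
-11 100 [326. 107.]
-11 117 [325. 146.]
-11 135 [325. 197.]
11 100 [325. 235.]
11 117 [325. 284.]
11 135 [325. 348.]
```

View pics/w3.png

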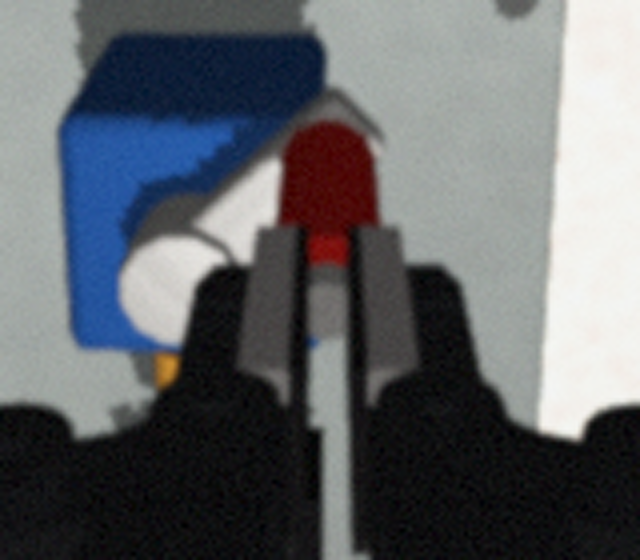

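The sleeve appears below the pad tips, and the tips look higher than expected. I check the tip position in the tool frame using picture w1, where the opening of 60 mm is known.

```bash
python3 - <<'E'
from h import *
p=camera_params("wrist");s=r.read_state();R=Ro.from_euler("xyz",s["tcp_rot"],degrees=True)
o,_=ray(p,(0,0));print("cam in tool",(R.inv().apply(o-s["tcp_pos"])*1000).round(1),p["intrinsics"][0][0])
im=cv2.imread("pics/w1.png");g=cv2.cvtColor(im,6)
for v in (256,262,270,280): print(v,"dark cols",[int(c) for c in np.where(np.diff((g[v,150:420]<95).astype(int)))[0]+150])
def f(uv,y):
    o,d=ray(p,uv);o=R.inv().apply(o-s["tcp_pos"])*1000;d=R.inv().apply(d);return (o+d*(y-o[1])/d[1]).round(1)
for uv,y in(((221,253),-30),((343,253),30),((190,280),-30)):print(uv,f(uv,y),"if y-sign flipped",f(uv,-y))
E
```

```text
cam in tool [  73.9    0.  -162. ] 302.7753548734706
256 dark cols [203, 221, 289, 311, 342, 358, 367, 384, 387, 388]
262 dark cols [193, 221, 236, 249, 260, 275, 289, 315, 341, 383, 384, 386]
270 dark cols [184, 222, 236, 249, 260, 278, 288, 320, 341, 378]
280 dark cols [178, 222, 234, 252, 253, 254, 258, 278, 288, 321, 340, 391]
(221, 253) [  6.9 -30.  -25.2] if y-sign flipped [ 140.8   30.  -298.5]
(343, 253) [  8.3  30.  -28.2] if y-sign flipped [ 139.8  -30.  -296.3]
(190, 280) [ 21.1 -30.  -74.2] if y-sign flipped [ 126.6   30.  -249.6]
```

```bash
python3 - <<'E'
import cv2
im=cv2.imread("pics/w1.png");cv2.imwrite("pics/w1c.png",cv2.resize(im[180:360,170:390],None,fx=3.5,fy=3.3,interpolation=cv2.INTER_CUBIC))
E
```

```text
(no output)
```

View pics/w1c.png

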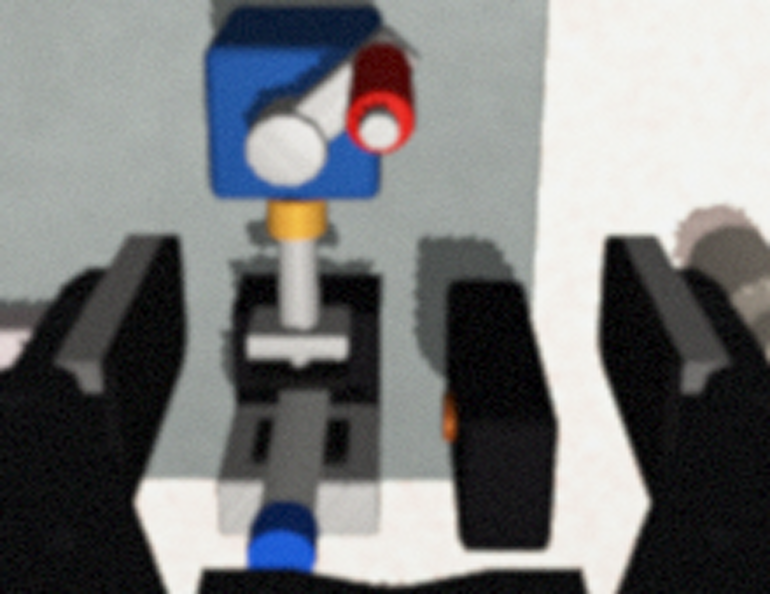

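The picture shows the pad tips well short of the stated place: in this view they lie about 26 mm behind the TCP at 60 mm opening. In w3 and s2 the sleeve is almost wholly visible below the tips. So the pads are pinching only the handle's top. I open, then go lower in guarded steps.

```bash
python3 -m jog '45 0 0 -2 0;45 0 0 -2 0;45 0 0 -2 0;45 0 0 -2 0;45 0 1 3 0;45 0 1 6 0;45 0 1 9 0;45 0 1 9 0' 30
python3 - <<'E'
from h import *
st();p=camera_params("scene");im=camera("scene")
print(blobs(im,(0,110,50),(7,255,255),(200,160,350,310)))
p=camera_params("wrist");im=camera("wrist");print(blobs(im,(0,110,50),(7,255,255),(0,0,560,420),30))
for z in(90,115,136):print(z,proj(p,b2w([-86.8,147,z])).round(1))
cv2.imwrite("pics/w4.png",cv2.resize(im[150:360,150:410],None,fx=3,fy=2.8,interpolation=cv2.INTER_CUBIC)[:,:,::-1])
E
```

```text
clock: 3.72
tcp_pos: [0.5527, 0.1455, 0.1072]
tcp_rot: [-179.9, 0.0, 165.5]
force: [-0.0, 0.1, -0.9]
finger_gap: 0.045
t 3.72 tcp bench [-86.7 146.6 107.2] rot [-179.9    0.   165.5] F [-0.   0.1 -0.9] gap 45.0
[([331.3, 237.8], [328, 231, 8, 14, 62])]
[([280.5, 252.1], [266, 227, 29, 55, 922])]
90 [282.  232.4]
115 [281.9 249.4]
136 [281.9 267.9]
```

View pics/w4.png

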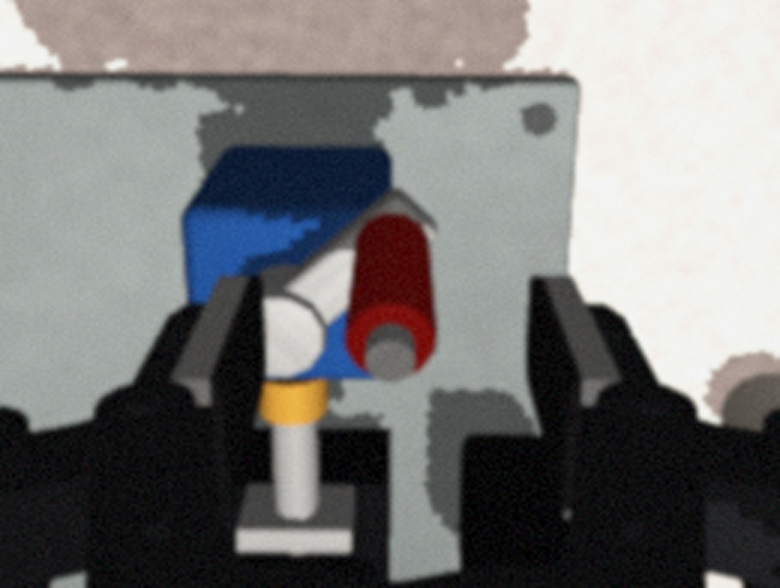

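The wrist crop shows the handle upright between the open pads. Its top is at crop (390,350), and the tips are around z 128 mm, only slightly below that top. I lower 18 mm more and grip.

```bash
python3 -m jog '45 0 0 5 0;45 0 0 10 0;45 0 0 14 0;45 0 0 18 0;45 0 0 18 0;14 0 0 18 0;12 0 0 18 0;12 0 0 18 0;12 0 0 18 0;12 0 0 18 0;12 0 0 18 0;12 0 0 18 0' 30; python3 -c "
from h import *
st();im=camera('wrist');print(blobs(im,(0,110,50),(7,255,255),(0,0,560,420),10))"
```

```text
clock: 4.82
tcp_pos: [0.5536, 0.1452, 0.0903]
tcp_rot: [-179.9, 0.1, 165.5]
force: [1.3, -3.7, 2.2]
finger_gap: 0.0148
t 4.82 tcp bench [-85.7 146.5  90.3] rot [-1.799e+02  1.000e-01  1.655e+02] F [ 1.3 -3.7  2.2] gap 14.8
[([281.6, 268.1], [264, 237, 35, 65, 1308])]
```

```bash
python3 - <<'E'
import numpy as np
a0=.907
print([(round(35*(np.cos(a)-np.cos(a0)),1),round(35*(np.sin(a)-np.sin(a0)),1)) for a in np.linspace(a0,3.3,19)])
E
```

```text
[(np.float64(0.0), np.float64(0.0)), (np.float64(-3.8), np.float64(2.6)), (np.float64(-8.0), np.float64(4.7)), (np.float64(-12.4), np.float64(6.2)), (np.float64(-17.0), np.float64(7.1)), (np.float64(-21.6), np.float64(7.4)), (np.float64(-26.2), np.float64(7.1)), (np.float64(-30.8), np.float64(6.2)), (np.float64(-35.2), np.float64(4.7)), (np.float64(-39.3), np.float64(2.6)), (np.float64(-43.2), np.float64(-0.0)), (np.float64(-46.6), np.float64(-3.1)), (np.float64(-49.7), np.float64(-6.7)), (np.float64(-52.2), np.float64(-10.6)), (np.float64(-54.2), np.float64(-14.8)), (np.float64(-55.6), np.float64(-19.2)), (np.float64(-56.4), np.float64(-23.8)), (np.float64(-56.6), np.float64(-28.5)), (np.float64(-56.1), np.float64(-33.1))]
```

```bash
python3 -m jog '12 -3.8 2.6 0 0;12 -8 4.7 0 0;12 -12.4 6.2 0 0;12 -17 7.1 0 0;12 -21.6 7.4 0 0;12 -26.2 7.1 0 0;12 -26.2 7.1 0 0' 30; python3 -c "
from h import *
st();im=camera('scene');print(blobs(im,(0,110,50),(7,255,255),(200,160,370,310),5)); print(to([-65,155,90]),to([-65,120,90]))
b=w2b(r.read_state()['tcp_pos']);print(np.arctan2(b[1]-120,-(b[0]+65)),np.hypot(b[0]+65,b[1]-120))"
```

```text
clock: 5.45
tcp_pos: [0.5821, 0.1465, 0.0904]
tcp_rot: [-180.0, 0.2, 165.5]
force: [2.7, 6.5, 0.9]
finger_gap: 0.0147
t 5.45 tcp bench [-58.5 155.   90.4] rot [-180.     0.2  165.5] F [2.7 6.5 0.9] gap 14.7
[([321.9, 244.6], [321, 238, 3, 14, 22])]
(array([6.6, 0.1, 0.4]), np.float64(0.11)) (array([  6.6, -34.9,   0.4]), np.float64(0.11))
1.7565241619459506 35.57098242221436
```

```bash
python3 - <<'E'
import numpy as np
print("".join(f"{6.6+35*np.cos(a):.1f} {-34.9+35*np.sin(a):.1f};" for a in np.linspace(1.757,4.1,19)[1:]))
E
```

```text
-4.3 -1.6;-8.5 -3.3;-12.5 -5.6;-16.1 -8.3;-19.4 -11.5;-22.2 -15.0;-24.6 -18.9;-26.4 -23.1;-27.6 -27.5;-28.3 -32.0;-28.4 -36.6;-27.9 -41.1;-26.8 -45.5;-25.1 -49.7;-22.9 -53.7;-20.2 -57.4;-17.1 -60.7;-13.5 -63.5;
```

```bash
python3 -m jog '12 -4.3 -1.6 0 0;12 -8.5 -3.3 0 0;12 -12.5 -5.6 0 0;12 -16.1 -8.3 0 0;12 -19.4 -11.5 0 0;12 -22.2 -15 0 0;12 -24.6 -18.9 0 0;12 -26.4 -23.1 0 0;12 -27.6 -27.5 0 0;12 -28.3 -32 0 0;12 -28.4 -36.6 0 0;12 -27.9 -41.1 0 0;12 -26.8 -45.5 0 0;12 -25.1 -49.7 0 0;12 -22.9 -53.7 0 0;12 -20.2 -57.4 0 0;12 -17.1 -60.7 0 0;12 -13.5 -63.5 0 0;12 -13.5 -63.5 0 0' 30; python3 - <<'E'
from h import *
st();im=camera('scene');print(blobs(im,(0,110,50),(7,255,255),(200,160,370,310),5))
b=w2b(r.read_state()['tcp_pos']);a0=np.arctan2(b[1]-120,-(b[0]+65))%(2*np.pi);print(a0,np.hypot(b[0]+65,b[1]-120))
c=to([-65,120,90])[0];print(c);print("".join(f"12 {c[0]+35*np.cos(a):.1f} {c[1]+35*np.sin(a):.1f} 0 0;" for a in np.linspace(a0,5.98,17)[1:]))
E
```

```text
clock: 7.08
tcp_pos: [0.5791, 0.0804, 0.0904]
tcp_rot: [-179.9, 0.2, 165.5]
force: [1.0, -5.8, -1.6]
finger_gap: 0.0151
t 7.08 tcp bench [-44.8  90.2  90.4] rot [-179.9    0.2  165.5] F [ 1.  -5.8 -1.6] gap 15.1
[([303.3, 224.4], [303, 222, 2, 7, 10]), ([303.8, 233.1], [303, 230, 3, 6, 9])]
4.116950947869768 35.96953107350628
[20.1 29.8  0.3]
12 4.0 -1.3 0 0;12 7.7 -2.9 0 0;12 11.6 -4.1 0 0;12 15.6 -4.9 0 0;12 19.6 -5.2 0 0;12 23.7 -5.0 0 0;12 27.7 -4.4 0 0;12 31.6 -3.2 0 0;12 35.4 -1.7 0 0;12 39.0 0.3 0 0;12 42.3 2.7 0 0;12 45.3 5.5 0 0;12 47.9 8.5 0 0;12 50.2 11.9 0 0;12 52.1 15.5 0 0;12 53.5 19.4 0 0;
```

```bash
python3 -m jog '12 4 -1.3 0 0;12 7.7 -2.9 0 0;12 11.6 -4.1 0 0;12 15.6 -4.9 0 0;12 19.6 -5.2 0 0;12 23.7 -5 0 0;12 27.7 -4.4 0 0;12 31.6 -3.2 0 0;12 35.4 -1.7 0 0;12 39 0.3 0 0;12 42.3 2.7 0 0;12 45.3 5.5 0 0;12 47.9 8.5 0 0;12 50.2 11.9 0 0;12 52.1 15.5 0 0;12 53.6 19.8 0 0;12 53.6 19.8 0 0;12 53.6 19.8 0 0' 30; python3 - <<'E'
from h import *
st();im=camera('scene')
b=w2b(r.read_state()['tcp_pos']);print(np.arctan2(b[1]-120,-(b[0]+65))%(2*np.pi),np.hypot(b[0]+65,b[1]-120))
E
```

```text
clock: 8.63
tcp_pos: [0.5343, 0.1138, 0.0905]
tcp_rot: [180.0, 0.5, 165.5]
force: [16.2, 1.5, -11.2]
finger_gap: 0.0152
t 8.63 tcp bench [-96.5 111.2  90.5] rot [180.    0.5 165.5] F [ 16.2   1.5 -11.2] gap 15.2
6.010212271190553 32.668328074742256
```

```bash
python3 -m jog '45 0 0 0 0;45 0 0 0 0;45 0 0 0 0;45 0 0 -20 0;45 0 0 -50 0;45 0 0 -80 0;45 0 0 -100 0;45 0 0 -100 0;45 0 0 -100 0' 30; python3 - <<'E'
from h import *
st();p=camera_params("wrist");im=camera('wrist');print(blobs(im,(0,110,50),(7,255,255),(0,0,560,420),20))
for a in(5.6,5.8,6.0,6.2):print(a,proj(p,b2w([-65-35*np.cos(a),120+35*np.sin(a),115])).round(1),proj(p,b2w([-65-35*np.cos(a),120+35*np.sin(a),137])).round(1))
print("axis",proj(p,b2w([-65,120,90])))
cv2.imwrite("pics/w5.png",cv2.resize(im[120:330,180:440],None,fx=3,fy=2.8,interpolation=cv2.INTER_CUBIC)[:,:,::-1])
E
```

```text
clock: 9.43
tcp_pos: [0.5341, 0.1141, 0.1922]
tcp_rot: [179.9, 0.6, 165.5]
force: [-0.3, 0.3, -1.3]
finger_gap: 0.045
t 9.43 tcp bench [-96.8 111.5 192.2] rot [179.9   0.6 165.5] F [-0.3  0.3 -1.3] gap 45.0
[([281.9, 206.0], [273, 192, 18, 33, 330])]
5.6 [264.8 209.6] [263.4 218.9]
5.8 [271.8 205.2] [271.  214.1]
6.0 [279.6 202.2] [279.5 210.8]
6.2 [288.  200.8] [288.6 209.3]
axis [290.17985385 228.60795078]
```

View pics/w5.png

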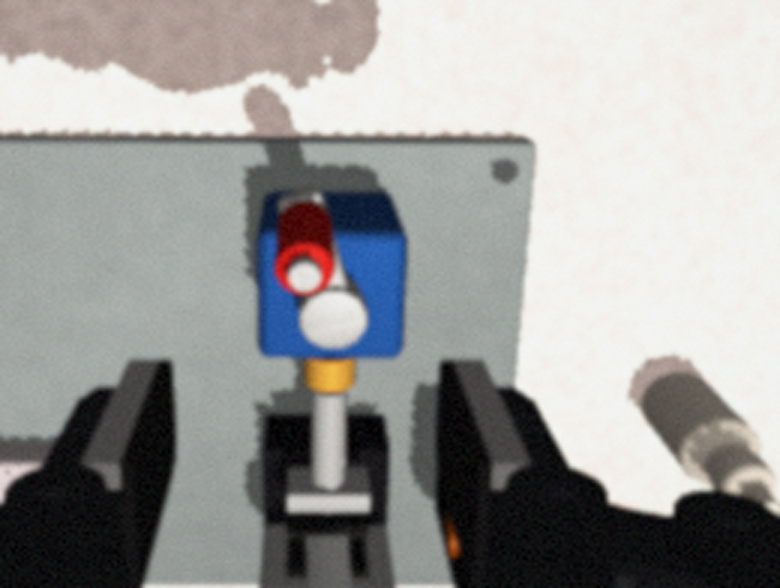

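The wrist crop shows the handle at crop (303,270) and the axis boss at (333,318), which fits an angle of about 6.0. The jaw plate lies against the tube. The crank is free and done, so on to the slide grip.

```bash
python3 -c "
from h import *
print(to([-30,-145,140]))"
```

```text
(array([ -66.8, -256.3,   50.8]), np.float64(0.11))
```

```bash
python3 -m jog '45 -67 -256 0 0;45 -67 -256 0 0;45 -67 -256 0 0;45 -67 -256 0 0;45 -67 -256 0 0;45 -67 -256 0 0;45 -67 -256 0 0;45 -67 -256 25 0;45 -67 -256 50 0;45 -67 -256 50 0;45 -67 -256 50 0'; python3 - <<'E'
from h import *
st();p=camera_params("wrist");im=camera('wrist');print(blobs(im,(100,130,50),(125,255,255),(150,100,420,350),40))
for z in(65,88):print(z,proj(p,b2w([-30,-145,z])).round(1),proj(p,b2w([-30,-140,z])).round(1))
print("top corners",proj(p,b2w([-42,-145,88])),proj(p,b2w([-18,-145,88])));print(to([-30,-145,110]))
cv2.imwrite("pics/w6.png",im[:,:,::-1])
E
```

```text
clock: 10.4
tcp_pos: [0.5321, -0.1496, 0.1379]
tcp_rot: [179.9, 0.1, 165.5]
force: [-0.2, -0.3, 0.7]
finger_gap: 0.045
t 10.4 tcp bench [ -32.3 -144.2  137.9] rot [1.799e+02 1.000e-01 1.655e+02] F [-0.2 -0.3  0.7] gap 45.0
[([278.6, 215.7], [268, 195, 22, 41, 853])]
65 [280.2 209.5] [286.3 209.5]
88 [280.1 219.1] [286.9 219.1]
top corners [280.1311862  203.63534211] [280.12068045 234.05195553]
(array([-0.7, -0.8, 30. ]), np.float64(0.14))
```

```bash
python3 -m jog '45 -1 -2 20 0;45 -1 -2 40 0;45 -1 -2 58 0;45 -1 -2 70 0;45 -1 -2 74 0;45 -1 -2 78 0;45 -1 -2 82 0;45 -1 -2 86 0;45 -1 -2 86 0'; python3 - <<'E'
from h import *
st();p=camera_params("wrist");im=camera('wrist')
cv2.imwrite("pics/w7.png",cv2.resize(im[150:360,150:410],None,fx=3,fy=2.8,interpolation=cv2.INTER_CUBIC)[:,:,::-1])
print(blobs(im,(100,130,50),(125,255,255),(150,100,420,400),40),proj(p,b2w([-30,-146,88])))
E
```

```text
clock: 11.2
tcp_pos: [0.5347, -0.1522, 0.0541]
tcp_rot: [179.9, 0.3, 165.6]
force: [-0.1, 1.0, -0.3]
finger_gap: 0.0451
t 11.2 tcp bench [ -29.2 -146.1   54.1] rot [179.9   0.3 165.6] F [-0.1  1.  -0.3] gap 45.1
[([281.5, 262.4], [265, 226, 35, 72, 2301])] [281.5383279  273.03577252]
```

View pics/w7.png

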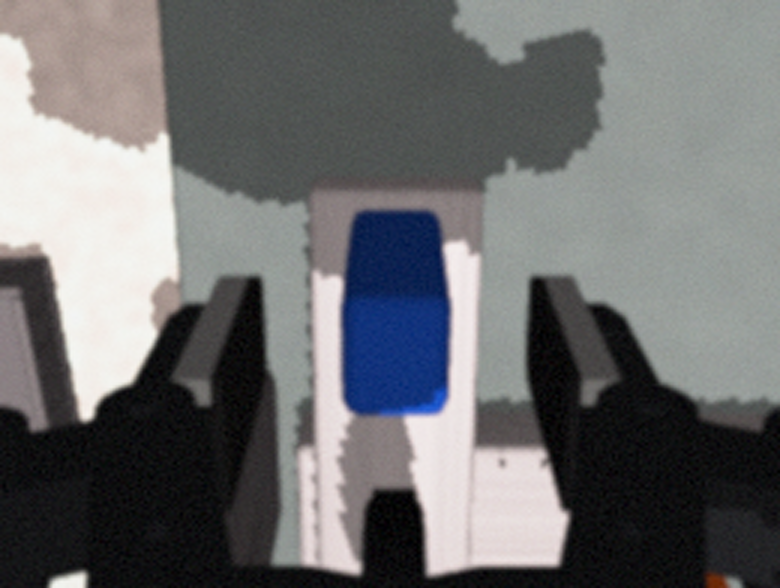

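The block is centred between the pads (crop column 395, pads at 265 and 530). I lower 10 mm more and grip.

```bash
python3 -m jog '45 0 0 5 0;45 0 0 10 0;45 0 0 10 0;16 0 0 10 0;12 0 0 10 0;12 0 0 10 0;12 0 0 10 0;12 0 0 10 0;12 0 0 10 0;12 0 0 10 0' 50; python3 - <<'E'
from h import *
st();p=camera_params("top");im=camera("top");cv2.imwrite("pics/t3.png",im[:,:,::-1])
b=blobs(im,(8,130,90),(20,255,255),(300,150,340,180));print(b,w2b(plane(p,b[0][0],.040)))
# white line: brightest low-saturation pixels in orange box
g=im.astype(float);print(im[160:177,311:324].min(2))
E
```

```text
clock: 12.08
tcp_pos: [0.5348, -0.1523, 0.0445]
tcp_rot: [179.9, 0.3, 165.6]
force: [-1.7, 0.8, 1.7]
finger_gap: 0.017
t 12.08 tcp bench [ -29.1 -146.1   44.5] rot [179.9   0.3 165.6] F [-1.7  0.8  1.7] gap 17.0
[([317.0, 167.1], [313, 163, 9, 9, 49])] [ 95.55336851 -67.97057573  40.        ]
[[127 127 126 128 129 131 133 131 132 130 129 128 129]
 [129 133 134 133 134 135 134 134 131 129 128 126 127]
 [135 136 129 110 120 119 133 135 133 130 130 129 128]
 [114 112 109  41  63  71 104 120 121 133 132 133 133]
 [ 79  80  77   0   0   0  60  94  67  97 105 127 134]
 [ 80  78  34   0   0   5  56  73   0   0  35 103 136]
 [ 82  78   7   0   0  53  82  12   0   0  18  80 115]
 [ 76  68   2   0   0  73 107   0   0   0  49  76  85]
 [ 82  54   0   0   4  68  87   0   0   0  55  79  81]
 [ 80  37   0   0  35  71  53   0   0   0  43  65  80]
 [ 73   0   0  25  83  96   8   0   0  10  42  73  77]
 [ 77   0   0  50  97 103  48   0   0  17  51  86  78]
 [ 78  25  13  47  79  79  48   0   0  17  56  83  83]
 [ 74  36  36  37  46  45  17   4   6  47  76  81  71]
 [ 81  65  70  61  38  40  39  36  31  59  85  75  70]
 [ 98  90  83  73  34  37  35  36  38  59  79  65  82]
 [122 116 114 106  63  44  62  64  67  70  71  64  80]]
```

```bash
cat >> h.py <<'E'
def fy():
    s=r.read_state();o,a=load();f=s["force"];return "Fy_bench",round(-np.sin(a)*f[0]+np.cos(a)*f[1],1)
E
python3 -m jog '12 0 5 0 0;12 0 11 0 0;12 0 17 0 0;12 0 23 0 0;12 0 29 0 0;12 0 35 0 0;12 0 41 0 0;12 0 47 0 0;12 0 53 0 0;12 0 58 0 0;12 0 60 0 0;12 0 60 0 0'; python3 - <<'E'
from h import *
st();print(fy());p=camera_params("top");im=camera("top");print(blobs(im,(8,130,90),(20,255,255),(300,150,340,180)))
E
```

```text
clock: 13.13
tcp_pos: [0.5503, -0.0934, 0.0445]
tcp_rot: [179.9, 0.4, 165.6]
force: [6.1, -0.7, -4.0]
finger_gap: 0.017
t 13.13 tcp bench [-28.9 -85.2  44.5] rot [179.9   0.4 165.6] F [ 6.1 -0.7 -4. ] gap 17.0
('Fy_bench', np.float64(0.8))
[]
```

```bash
for i in 1; do :; done
F='from h import *
b=w2b(r.read_state()["tcp_pos"]);print(b.round(1),fy())'
python3 -m jog '12 0 1 0 0;12 0 2 0 0;12 0 3 0 0;12 0 3 0 0' >/dev/null; python3 -c "$F"
python3 -m jog '12 0 1 0 0;12 0 2 0 0;12 0 2 0 0' >/dev/null; python3 -c "$F"
python3 -m jog '12 0 1 0 0;12 0 2 0 0;12 0 2 0 0' >/dev/null; python3 -c "$F"
python3 -m jog '12 0 1 0 0;12 0 2 0 0;12 0 2 0 0' >/dev/null; python3 -c "$F"
python3 -c "
from h import *
im=camera('scene');print(blobs(im,(8,130,90),(20,255,255),(200,160,350,310)))"
```

```text
[-28.9 -82.2  44.5] ('Fy_bench', np.float64(0.0))
[-28.8 -80.2  44.5] ('Fy_bench', np.float64(-0.4))
[-28.9 -79.1  44.5] ('Fy_bench', np.float64(-5.9))
[-28.9 -78.8  44.5] ('Fy_bench', np.float64(-8.5))
[([232.0, 225.9], [227, 219, 10, 15, 100]), ([306.5, 249.1], [304, 246, 6, 7, 29])]
```

```bash

F='from h import *
b=w2b(r.read_state()["tcp_pos"]);print(b.round(1),fy(),r.read_state()["finger_gap"])'
python3 -m jog '12 0 2 0 0;12 0 4 0 0;12 0 5 0 0;12 0 5 0 0' >/dev/null; python3 -c "$F"
python3 -m jog '12 0 2 0 0;12 0 4 0 0;12 0 4 0 0' >/dev/null; python3 -c "$F"
```

```text
[-28.9 -75.3  44.5] ('Fy_bench', np.float64(-6.9)) 0.0171046201815524
[-28.9 -71.3  44.5] ('Fy_bench', np.float64(0.8)) 0.016861488683159544
```

```bash

F='from h import *
b=w2b(r.read_state()["tcp_pos"]);print(b.round(1),fy(),r.read_state()["finger_gap"])'
for k in 1; do python3 -c "$F"; done
python3 -m jog '12 0 1 0 0;12 0 1 0 0;12 0 1 0 0' >/dev/null; python3 -c "$F"
python3 -m jog '12 0 1 0 0;12 0 1 0 0;12 0 1 0 0' >/dev/null; python3 -c "$F"
python3 - <<'E'
from h import *
im=camera("scene");p=camera_params("scene");cv2.imwrite("pics/s9.png",im[:,:,::-1])
b=blobs(im,(8,130,90),(20,255,255),(200,160,260,310));print(b)
for n,y in(("stop",[97,-68.5,43]),("red at -146",[69,-146.5,43]),("red now",[69,-69.5,43])):print(n,proj(p,b2w(y)).round(1))
E
```

```text
[-28.9 -71.3  44.5] ('Fy_bench', np.float64(0.8)) 0.016861488683159544
[-28.9 -69.6  44.5] ('Fy_bench', np.float64(2.3)) 0.01693240935243709
[-28.8 -68.3  44.5] ('Fy_bench', np.float64(0.1)) 0.017233919001799585
[([232.0, 225.9], [227, 219, 10, 15, 98])]
stop [231.3 223.2]
red at -146 [229.3 201.2]
red now [240.3 219.2]
```

```bash

F='from h import *
b=w2b(r.read_state()["tcp_pos"]);print(b.round(1),fy(),r.read_state()["finger_gap"])'
python3 -m jog '12 0 0.7 0 0;12 0 0.7 0 0;12 0 0.7 0 0' >/dev/null; python3 -c "$F"
python3 -m jog '12 0 0.7 0 0;12 0 0.7 0 0;12 0 0.7 0 0' >/dev/null; python3 -c "$F"
python3 - <<'E'
from h import *
im=camera("scene");cv2.imwrite("pics/s10.png",np.clip(cv2.resize(im[195:250,210:280],None,fx=11,fy=10.5,interpolation=cv2.INTER_CUBIC)[:,:,::-1]*1.5,0,255).astype(np.uint8))
E
```

```text
[-28.8 -67.7  44.5] ('Fy_bench', np.float64(0.0)) 0.016868830224070912
[-28.8 -67.2  44.5] ('Fy_bench', np.float64(-1.3)) 0.016801120675121475
```

View pics/s10.png

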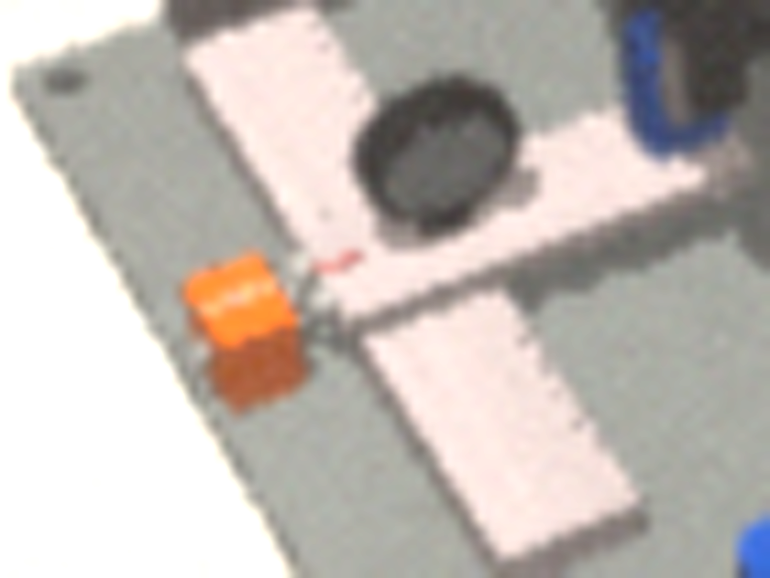

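The crop shows the white line from (205,307) to (272,292) and the red line from (318,268) to (360,257). I compare their bench y.

```bash
python3 - <<'E'
from h import *
p=camera_params("scene");f=lambda u,v:(210+(u+.5)/11-.5,195+(v+.5)/10.5-.5)
for n,u in(("white",(205,307)),("white",(272,292)),("red",(318,268)),("red",(360,257))):print(n,w2b(plane(p,f(*u),.043)).round(1))
im=camera("scene").astype(int);c=im[195:250,210:280]
red=c[:,:,0]-c[:,:,1];v,u=np.where((red>40)&(c[:,:,2]>c[:,:,1]-15)&(c[:,:,0]>90));
for a,b in zip(u,v): print("red px",a+210,b+195,c[b,a],w2b(plane(p,(a+210,b+195),.043)).round(1)[:2])
v,u=np.where((c[20:34,15:28].min(2)>70))
for a,b in zip(u,v):
  if c[b+20,a+15,0]-c[b+20,a+15,2]>25: print("white",a+225,b+215,c[b+20,a+15],w2b(plane(p,(a+225,b+215),.043)).round(1)[:2])
st();print(fy())
E
```

```text
white [105.4 -70.8  43. ]
white [ 88.5 -67.3  43. ]
red [ 74.8 -69.2  43. ]
red [ 63.8 -67.5  43. ]
red px 241 219 [154 106 103] [ 66.9 -69.3]
red px 239 220 [160 114 108] [ 73.4 -68.7]
red px 240 220 [162 113 110] [ 70.9 -67.4]
red px 229 228 [119  77  65] [109.4 -56.1]
white 231 219 [140 114  98] [ 91.6 -82.7]
white 232 219 [161 108  74] [ 89.1 -81.4]
white 233 219 [155 102  73] [ 86.7 -80.1]
white 228 220 [135 112  97] [100.5 -83.5]
white 229 220 [141  99  72] [ 98.  -82.1]
white 227 221 [156 106  75] [104.3 -81.5]
white 226 222 [124  96  80] [108.2 -79.5]
white 232 222 [194 133  86] [ 93.5 -71.5]
white 233 222 [180 120  79] [ 91.1 -70.2]
white 234 222 [186 127  81] [ 88.6 -68.9]
white 235 222 [142 102  79] [ 86.2 -67.5]
white 226 223 [121  95  80] [109.6 -76.2]
white 230 223 [186 126  82] [ 99.9 -70.9]
white 231 223 [171 129 101] [ 97.4 -69.6]
white 232 223 [195 133  90] [ 95.  -68.3]
white 236 223 [137 112 102] [ 85.2 -63. ]
white 228 224 [173 116  79] [106.2 -70.3]
white 229 224 [190 126  78] [103.7 -69. ]
white 227 226 [113  86  71] [111.4 -65.2]
white 228 227 [127  99  84] [110.4 -60.6]
t 16.05 tcp bench [-28.8 -67.2  44.5] rot [-179.8    0.4  165.5] F [ 2.8 -3.  -3.6] gap 17.1
('Fy_bench', np.float64(-2.2))
```

```bash

F='from h import *
b=w2b(r.read_state()["tcp_pos"]);print(b.round(2),fy(),r.read_state()["finger_gap"])'
for i in 1; do python3 -m jog '12 0 0.8 0 0;12 0 0.8 0 0;12 0 0.8 0 0' >/dev/null; python3 -c "$F"; done
python3 -m jog '12 0 -0.8 0 0;12 0 -0.8 0 0;12 0 -0.8 0 0' >/dev/null; python3 -c "$F"
python3 -m jog '12 0 -0.8 0 0;12 0 -0.8 0 0;12 0 -0.8 0 0' >/dev/null; python3 -c "$F"
python3 -m jog '12 0 -0.8 0 0;12 0 -0.8 0 0;12 0 -0.8 0 0' >/dev/null; python3 -c "$F"
```

```text
[-28.82 -66.75  44.48] ('Fy_bench', np.float64(-4.5)) 0.016953632623413057
[-28.84 -67.39  44.48] ('Fy_bench', np.float64(-0.3)) 0.016902202245119992
[-28.81 -67.95  44.49] ('Fy_bench', np.float64(1.4)) 0.017106019202425077
[-28.81 -68.42  44.51] ('Fy_bench', np.float64(2.2)) 0.01700047846791747
```

The forces balance around y ≈ -67.8: forward friction appears at -67.2 and backward at -68.2. I rest there.

```bash
python3 -m jog '12 0 0.7 0 0;12 0 0.7 0 0;12 0 0.7 0 0;12 0 0.7 0 0;12 0 0.7 0 0;12 0 0.7 0 0'>/dev/null; python3 - <<'E'
from h import *
st();print(fy());im=camera("scene");print(blobs(im,(8,130,90),(20,255,255),(200,160,330,310)),blobs(im,(0,120,60),(7,255,255),(200,160,350,310)),blobs(im,(100,130,50),(125,255,255),(270,235,295,260)))
p=camera_params("scene")
for a in(5.5,5.75,6,6.25):print(a,proj(p,b2w([-65-35*np.cos(a),120+35*np.sin(a),115])).round(1))
E
```

```text
t 17.55 tcp bench [-28.8 -67.8  44.5] rot [-179.8    0.4  165.5] F [ 3.3 -1.  -3. ] gap 17.3
('Fy_bench', np.float64(-0.2))
[([231.9, 225.8], [227, 219, 10, 14, 100]), ([306.6, 249.0], [304, 246, 6, 7, 28])] [([327.0, 226.4], [325, 220, 6, 14, 45])] [([280.3, 247.4], [277, 244, 7, 8, 41])]
5.5 [321.6 222.7]
5.75 [324.8 223.7]
6 [327.7 225.4]
6.25 [330.  227.6]
```

```bash
python3 -c "
from h import *
r.finish_job();st()"
```

```text
the job is handed in; nothing more can be done
the job is handed in; nothing more can be done
```

I turned the crank clockwise from about 0.9 to about 6.0 rad and let go. I then slid the carriage about 78 mm into the notch by its blue grip. The job is handed in, still holding the grip at about 17.5 s.

**Last checks**
- **Crank:** two camera views put the released handle at about 6.0 rad. That is past "firm" at 5.7 and short of the hard stop at 6.4. I did not measure the jaw's press on the tube directly.
- **Notch:** the push rose to 8.5 N, then turned into a pull of about 2 N. Small nudges both ways centred the notch at bench y of about -67.8 mm. The carriage rests there with about 0 N along the rail.
- **Marks:** the red and white lines agree to about 1 mm, which is as close as the picture resolves.
- **Orange stop and tube cap:** both are within half a pixel of where they started in the scene view. I did not check the other table items afterwards.

**What disagreed**
- **Fingertips:** in the images the tips stood well behind the stated place, about 26 mm behind the TCP at 60 mm opening. My first grip only caught the top of the handle. I opened, went about 27 mm lower and gripped again; the second grip held.
- **Side load:** the side force on the handle reached about 16 N at the end of the crank turn. The path there was about 2 mm inside the 35 mm circle.

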